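# Rotate beaker, jar and bottle between balance, stirrer and cork stand

### The arm

A 6-joint arm with a two-finger parallel gripper is mounted at the origin on the work surface. World frame = base frame: x ahead of the robot, y to its left, z up, the work surface at z = 0. Lengths are in m, angles in rad, forces in N, time in s.
With the tool pointing down it reaches from about 0.4 to 0.825 m from the base axis. Payload 7 kg.
Tool frame: the origin (TCP) lies between the finger pads; the fingertips stand 22 mm ahead of it and the grasp point (between the pads) lies 3 mm ahead of it; z points along the fingers, y is the direction in which the jaws open and shut (so a half turn about z gives the same grasp; the last joint's range is limited). The gripper opens to 88 mm and grips with 3 to 60 N. Pads are 19 mm wide; open, the fingers measure 130 mm over their backs; the gripper's body (78 mm by 193 mm) begins 47 mm behind the grasp point.
Start: joints at [-0.959, 0.359, 0.012, 0, -1.224, -0.288], TCP at [0.215, -0.64, 0.249] pointing down, gripper open.
Joint ranges: [-3.07, 3.07], [-1.43, 2.12], [-1.02, 1.25], [-3.03, 1.67], [-3.05, -0], [-3.03, 3.03]. Speed limits (rad/s): [2.39, 2.39, 3.01, 3.14, 3.14, 3.14].

### API

Orientations are given as [roll, pitch, yaw] about the fixed x, y, z axes, in that order (R = Rz(yaw) Ry(pitch) Rx(roll)).
In Python, from station import arm, optics gives the robot as it stands. The module is installed in compiled form; this text tells all that it offers.
- The arm moves only by the tool jog_arm, never from a script. Its argument "motion" is a list that holds one entry, the list of rows, each a list of 7 numbers: the shift along the tool's x, y, z in m, then the turn, a rotation vector about the tool's x, y, z in degrees, then the finger opening in m, from 0 to 0.0876. In form: [[[x, y, z, rx, ry, rz, grip], ...]]. A call has 1 to 8 rows; each row is the pose to reach, as a shift and turn from the pose measured when the call began, along the tool's axes at that moment; what a row does not reach only later rows make up. A row lasts 1/10 s, in which the tool goes at most 50 mm and 8.59 degrees, less where a joint would pass 70% of its speed; a pose out of reach is approached as far as the arm can. A call with a gripper value outside its range is refused whole. The fingers move at their own pace and stop on an object; "newtons" is the grip in N (left out, the last holds). Time passes only in rows, so rows that repeat a pose let the fingers close. It gives the time, the measured TCP pose, the force and the opening at its end, in the units of the state.
- arm.get_state(): the state, without advancing time (a new reading comes with each control period).
- optics.grab_frame(name): name is "scene" or "top" or "wrist"; returns the picture (400x640x3 uint8, red, green, blue); there is no depth.
- optics.camera_model(name): a dict with "mtx" (3x3 intrinsics, pixels), "R" (3x3) and "t" (3): a world point X has camera coordinates R X + t; the wrist camera has in their place "mount" (4x4, takes a point from camera to tool coordinates, whose origin is the TCP and whose axes are the flange's). Camera axes: x right, y down, z forward; pixel columns grow to the right and rows downward; lengths in m; the calibration is good to about 2 mm. A picture is of the moment at which its call begins: read the wrist's pose just before it. camera_model takes no time and is no camera call.
- arm.job_done(): hands the job in, once; it reports no verdict.
The state is a dict: "t": time; "q": joint angles; "qd": joint speeds; "joint_efforts": joint torques, N m; "eef_pos": TCP position; "ee_rot": TCP orientation; "force": force on the tool from outside, world axes, zero at the start; "moment": the same for the moment, N m; "width": finger opening in m.
Only numpy, scipy, OpenCV 4.12 (cv2) and the standard library are available. Lean on these libraries where they do the work, as an engineer would, in place of code of your own. Each camera call takes 0.05 s, during which the arm holds its last target.

### The job

The three vessels at the fume hood each stand on the wrong station: move the steel beaker to the middle of the stirrer, the lidded jar to the middle of the balance pan and the capped bottle to the middle of the cork stand, all upright. Every station is taken, so first park one of the vessels on the free black rubber pad; never put a vessel on the bare worktop, and set each one down gently instead of dropping it. Leave the wash bottle, the porcelain dish and the spoon where they are.

Things in the scene. Friction and masses are not known exactly. Their poses are not given: they have to be found in the camera images.
- beaker: Open round beaker of bright stainless steel, 60 mm outer diameter, 90 mm tall, 3 mm wall, about 0.14 kg, with a small flat pouring lip of 9 mm at the rim. Origin: centre of its underside; z up along its axis. Starts upright on the balance pan.
- jar: Squat closed jar: white round body 60 mm in diameter and 36 mm tall, under a black lid 62 mm in diameter and 16 mm tall; 52 mm tall in all, about 0.18 kg. Origin: centre of its underside; z up. Starts upright on the cork stand.
- bottle: Closed amber bottle with a paper band: round body 54 mm in diameter up to 58 mm, shoulder narrowing to a 28 mm neck at 72 mm, black cylindrical cap 32 mm in diameter from 80 mm to the top at 112 mm; about 0.2 kg. It can be held by the cap. Origin: centre of its underside; z up. Starts upright on the stirrer.
- balance: Fixed laboratory balance: white housing 170 x 140 mm and 48 mm tall with a black display strip at its near (-x) end, and a round flat metal pan 100 mm in diameter whose top is 60 mm above the origin. Origin: on the worktop, straight below the pan's centre; z up. The housing reaches from -100 to +70 mm along its x and +-70 mm along its y. The jar's destination.
- stirrer: Fixed compact magnetic stirrer: grey housing 150 x 120 mm with a black knob on its near (-x) side and a square flat steel top plate of 115 x 115 mm whose top is 50 mm above the origin. Not heated; its magnet does not act on the vessels. Origin: on the worktop, straight below the plate's centre; z up. The housing reaches from -90 to +60 mm along its x and +-60 mm along its y (the knob 10 mm farther). The beaker's destination.
- cork_stand: Fixed plain round cork disc, 110 mm in diameter, flat top 30 mm above the worktop. Origin: centre of its underside; z up. The bottle's destination.
- pad: Fixed square black rubber pad, 120 x 120 mm, flat top 15 mm above the worktop. Origin: centre of its underside; z up. Empty at the start: the free spot for parking a vessel.
- wash_bottle: Bystander, leave alone: loose round white wash bottle, 60 mm in diameter, blue cap, thin bent spout along its +x; 158 mm tall. Origin: centre of its underside; z up.
- dish: Bystander, leave alone: loose small white porcelain bowl, 72 mm in diameter at the rim, 32 mm tall. Origin: centre of its underside; z up.
- spoon: Bystander, leave alone: loose steel spoon lying flat, 150 mm long along its x, less than 20 mm high. Origin: on its underside at mid-length.
Not all that is in view belongs to the job. Leave any blue or orange look-alike of the jar alone.

How it is judged:
By the outcome, as a careful person would: the job done as asked, in the order asked, and still so for the second after the job is handed in, with the robot touching nothing.
It also fails if it takes over 99 s, if anything falls off the work surface, if the arm or the gripper's body presses on something with over 40 N, if the wrist force passes 120 N, or if a joint passes its speed limit or range.

## Working session

There is one attempt and no reset: what is moved stays moved. The work goes in short steps, Python scripts to look and compute and a tool call to move; the robot and the scene stay as the last step left them, time stands still between calls to the robot, and variables do not carry over. Pictures are saved under pics/ and viewed, and the job is handed in when it is done.

Besides the shell and the picture viewer there is one more tool, called after "Emit:" as a command line: name --argument value ..., lists and objects as JSON in quotes. jog_arm: Moves the arm, as the interface text tells. Its arguments: {"type":"object","properties":{"motion":{"type":"array","items":{"type":"array","items":{"type":"array","items":{"type":"number"}}}},"newtons":{"type":"number"}},"required":["motion"]}

```bash
mkdir -p pics; ls; python3 - <<'E'
from station import arm, optics
import cv2
s=arm.get_state()
for k in s: print(k,s[k])
for n in("scene","top","wrist"):
    m=optics.camera_model(n); print(n,m)
    im=optics.grab_frame(n); cv2.imwrite(f"pics/{n}0.png",im[:,:,::-1])
E
```

```text
pics
t 0.0
q [-9.58884354e-01  3.59400663e-01  1.10773427e-02 -3.39195768e-04
 -1.22410131e+00 -2.88082407e-01]
qd [-0.00034409  0.00056498 -0.00069843 -0.00015614  0.00151482  0.00110135]
joint_efforts [ 1.39874439e-03 -5.82722354e+01  2.93060035e+01  6.99756235e+00
  7.08594176e-03 -2.12913192e-04]
eef_pos [ 0.21460854 -0.63950736  0.24762377]
ee_rot [ 3.13994085e+00 -1.56941130e-04 -2.81787847e+00]
force [-0.25603447 -0.73814347 -0.45506681]
moment [0.01604789 0.00315062 0.01089856]
width 0.08780207596010269
scene {'mtx': array([[386.45155804,   0.        , 322.75285667],
       [  0.        , 386.45155804, 197.27262305],
       [  0.        ,   0.        ,   1.        ]]), 'R': array([[ 0.40114112,  0.91601095,  0.00312236],
       [ 0.66872512, -0.29051638, -0.68440262],
       [-0.6260132 ,  0.27663004, -0.72909759]]), 't': array([-0.24306739, -0.28059631,  1.45585432])}
top {'mtx': array([[382.10060298,   0.        , 322.22006866],
       [  0.        , 382.10060298, 200.06475766],
       [  0.        ,   0.        ,   1.        ]]), 'R': array([[-0.02825612, -0.99959874,  0.0019855 ],
       [-0.99322195,  0.02785172, -0.11284697],
       [ 0.11274638, -0.00516066, -0.9936104 ]]), 't': array([0.03751745, 0.54170854, 1.12588505])}
wrist {'mtx': array([[301.68180619,   0.        , 321.60063925],
       [  0.        , 301.68180619, 202.5913626 ],
       [  0.        ,   0.        ,   1.        ]]), 'mount': array([[-1.69546017e-03, -9.56769343e-01, -2.90842826e-01,
         7.85901744e-02],
       [ 9.99997986e-01, -1.93464221e-03,  5.34823588e-04,
        -6.27580123e-04],
       [-1.07437962e-03, -2.90841333e-01,  9.56770696e-01,
        -1.36483828e-01],
       [ 0.00000000e+00,  0.00000000e+00,  0.00000000e+00,
         1.00000000e+00]])}
```

View pics/scene0.png

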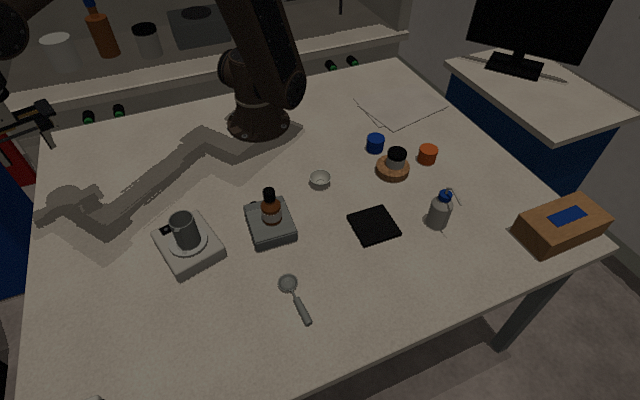

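View pics/top0.png

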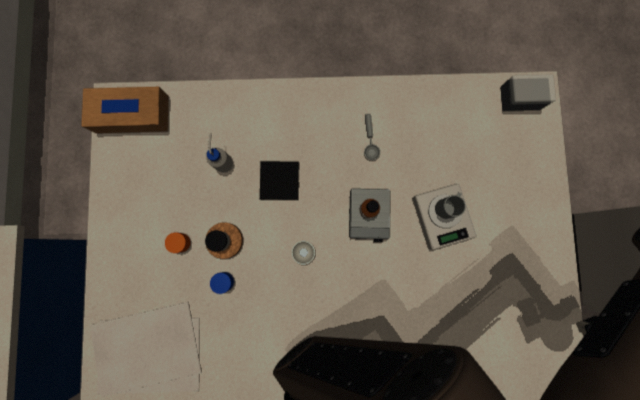

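```bash
cat > h.py <<'E'
import numpy as np, cv2
from station import arm, optics
from scipy.spatial.transform import Rotation as Rot
def cam(n,s=None):
    m=optics.camera_model(n); K=m['mtx']
    if n!='wrist': return K,m['R'],m['t']
    s=s or arm.get_state()
    T=np.eye(4);T[:3,:3]=Rot.from_euler('xyz',s['ee_rot']).as_matrix();T[:3,3]=s['eef_pos']
    C=np.linalg.inv(T@m['mount']); return K,C[:3,:3],C[:3,3]
def p2w(c,u,v,z):
    K,R,t=c; d=R.T@np.linalg.solve(K,[u,v,1.]); o=-R.T@t
    return o+d*(z-o[2])/d[2]
def w2p(c,X):
    K,R,t=c; p=K@(R@np.asarray(X,float)+t); return p[:2]/p[2]
def toshift(X,yaw=None,s=None):
    """shift in tool axes to get TCP at X, & rz deg"""
    s=s or arm.get_state(); R=Rot.from_euler('xyz',s['ee_rot'])
    d=R.inv().apply(np.asarray(X)-s['eef_pos'])
    out=[d]
    if yaw is not None:
        tgt=Rot.from_euler('xyz',[np.pi,0,yaw]); out.append((R.inv()*tgt).as_rotvec(degrees=True))
    return out
def circ(c,x,y,z,r,n=40):
    a=np.linspace(0,2*np.pi,n); return np.array([w2p(c,[x+r*np.cos(t),y+r*np.sin(t),z]) for t in a])
E
python3 - <<'E'
import cv2
t=cv2.imread('pics/top0.png');s=cv2.imread('pics/scene0.png')
a=cv2.resize(t[110:300,150:350],None,fx=4,fy=4,interpolation=cv2.INTER_CUBIC)[:600]
cv2.imwrite('pics/t_a.png',cv2.resize(t[150:300,160:320],None,fx=4,fy=4,interpolation=cv2.INTER_CUBIC))
cv2.imwrite('pics/t_b.png',cv2.resize(t[110:260,330:490],None,fx=4,fy=4,interpolation=cv2.INTER_CUBIC))
cv2.imwrite('pics/s_a.png',cv2.resize(s[120:260,320:480],None,fx=4,fy=4,interpolation=cv2.INTER_CUBIC))
cv2.imwrite('pics/s_b.png',cv2.resize(s[150:290,145:305],None,fx=4,fy=4,interpolation=cv2.INTER_CUBIC))
E
```

```text
(no output)
```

View pics/t_a.png

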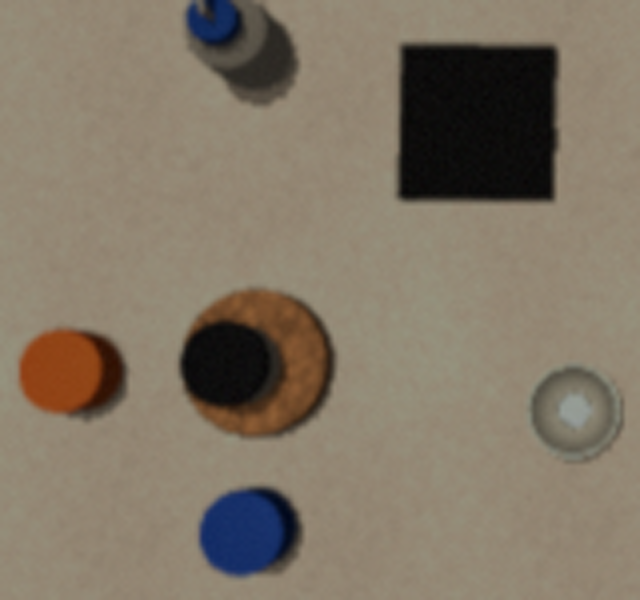

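View pics/t_b.png

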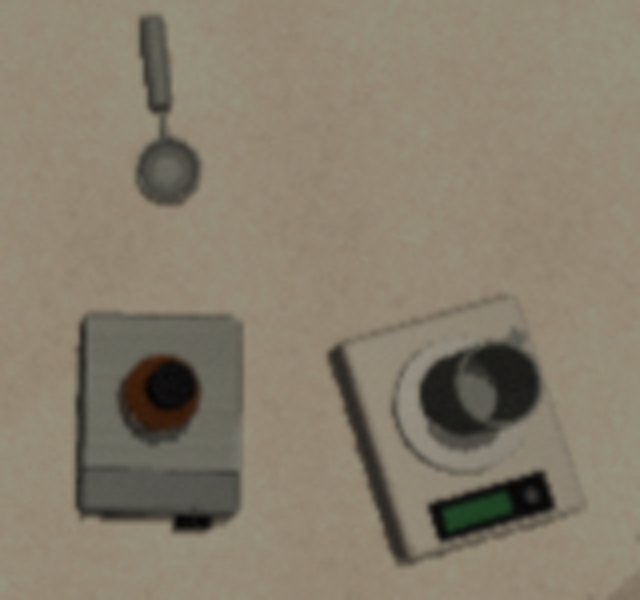

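View pics/s_a.png

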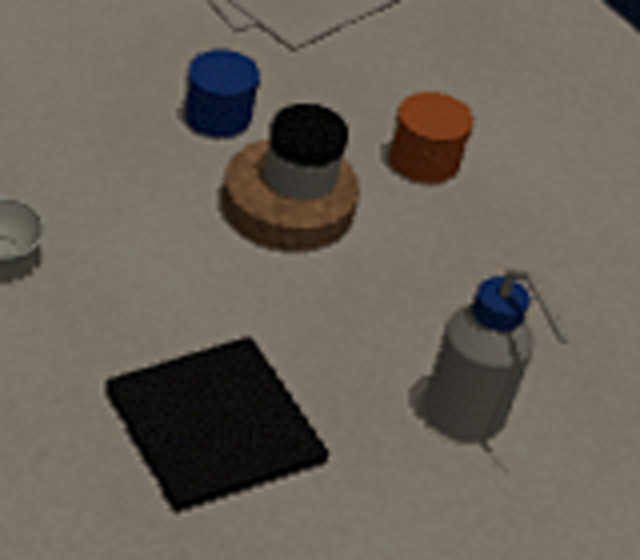

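View pics/s_b.png

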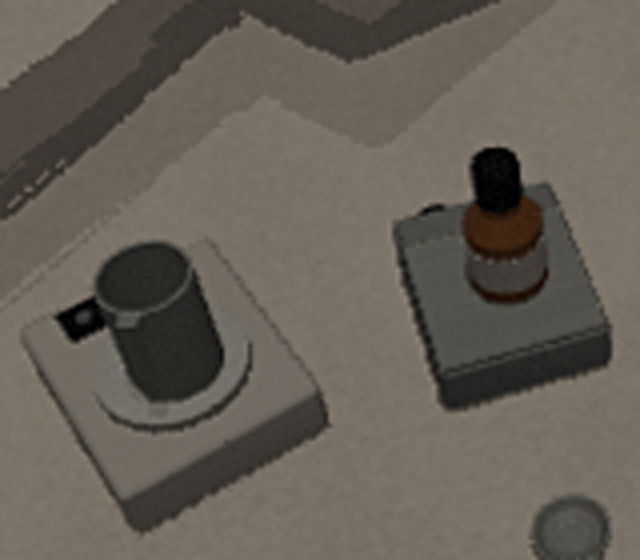

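```bash
cat > m.py <<'E'
from h import *
c=cam('top')
f=lambda x,y,ox,oy,z:p2w(c,(x+.5)/4-.5+ox,(y+.5)/4-.5+oy,z)
A=(160,150);B=(330,110)
for n,x,y,o,z in [('jar',226,363,A,.082),('cork',257,363,A,.03),('pad',478,122,A,.015),('beaker',497,384,B,.15),('pan',460,405,B,.06),('cap',171,388,B,.162),('plate',162,392,B,.05),('dish',576,412,A,.032),('blue',244,532,A,.052),('orange',62,371,A,.052),('washcap',212,18,A,.158),
 ('padc1',402,45,A,.015),('padc2',556,45,A,.015),('padc3',400,198,A,.015),('st_tl',84,315,B,.05),('st_tr',242,317,B,.05),('spoon',168,170,B,.01),('bal_tr',512,296,B,.048),('bal_br',583,507,B,.048),('bal_tl',335,346,B,.048)]:
    p=f(x,y,*o,z); print(n,p.round(4), 'r',round(np.hypot(*p[:2]),3),'scene px',w2p(cam('scene'),p).round(1))
E
python3 m.py
```

```text
jar [0.4294 0.3286 0.082 ] r 0.541 scene px [395.9 151.3]
cork [0.4296 0.3197 0.03  ] r 0.535 scene px [391.3 164.4]
pad [0.6099 0.1533 0.015 ] r 0.629 scene px [372.4 222.6]
beaker [ 0.5038 -0.3333  0.15  ] r 0.604 scene px [180.4 218.1]
pan [ 0.4971 -0.3366  0.06  ] r 0.6 scene px [187.8 238.9]
cap [ 0.5062 -0.1107  0.162 ] r 0.518 scene px [267.8 189.2]
plate [ 0.5138 -0.1192  0.05  ] r 0.527 scene px [269.8 220.3]
dish [0.3866 0.082  0.032 ] r 0.395 scene px [318.7 175.7]
blue [0.3077 0.3235 0.052 ] r 0.446 scene px [374.7 137.2]
orange [0.4274 0.4569 0.052 ] r 0.626 scene px [427.8 147.9]
washcap [0.6625 0.3181 0.158 ] r 0.735 scene px [442.6 182.7]
padc1 [0.6721 0.2113 0.015 ] r 0.705 scene px [401.3 232. ]
padc2 [0.6687 0.0919 0.015 ] r 0.675 scene px [363.  244.9]
padc3 [0.5526 0.214  0.015 ] r 0.593 scene px [381.1 202.8]
st_tl [ 0.5731 -0.0634  0.05  ] r 0.577 scene px [296.4 229.5]
st_tr [ 0.5683 -0.1813  0.05  ] r 0.597 scene px [253.7 242.2]
spoon [ 0.6913 -0.1365  0.01  ] r 0.705 scene px [286.9 282. ]
bal_tr [ 0.5788 -0.3848  0.048 ] r 0.695 scene px [175.3 272.5]
bal_br [ 0.4201 -0.4265  0.048 ] r 0.599 scene px [149.9 231.2]
bal_tl [ 0.5448 -0.2501  0.048 ] r 0.599 scene px [225.8 244.5]
```

```bash
python3 - <<'E'
from h import *
print(toshift([.506,-.114,.28],-np.pi/2))
c=cam('scene'); 
for a in range(0,360,45): print(a, (w2p(c,[.5038+.035*np.cos(np.radians(a)),-.3333+.035*np.sin(np.radians(a)),.15])-w2p(c,[.5038,-.3333,.15])).round(1)*4)
E
```

```text
[array([-0.4434107 ,  0.40567145, -0.03169562]), array([ 6.83128084e-02,  4.00170963e-02, -7.14529841e+01])]
0 [10.  41.6]
45 [48.8 16.4]
90 [ 58.  -17.6]
135 [ 33.6 -40. ]
180 [ -9.6 -39.6]
225 [-48. -16.]
270 [-59.2  17.6]
315 [-35.2  42. ]
```

Emit:
jog_arm --motion '[[[-0.443,0.406,-0.032,0,0,-71.4,0.0876],[-0.443,0.406,-0.032,0,0,-71.4,0.0876],[-0.443,0.406,-0.032,0,0,-71.4,0.0876],[-0.443,0.406,-0.032,0,0,-71.4,0.0876],[-0.443,0.406,-0.032,0,0,-71.4,0.0876],[-0.443,0.406,-0.032,0,0,-71.4,0.0876],[-0.443,0.406,-0.032,0,0,-71.4,0.0876],[-0.443,0.406,-0.032,0,0,-71.4,0.0876]]]'

```text
t: 0.95
eef_pos: [0.4084, -0.2884, 0.2699]
ee_rot: [3.141, 0.001, -1.612]
force: [0.8, 0.4, -0.6]
width: 0.0875
```

```bash
python3 - <<'E'
from h import *
s=arm.get_state();print(s['t'],s['q'].round(3),s['eef_pos'],s['ee_rot'])
print(toshift([.506,-.114,.28],-np.pi/2))
E
```

```text
0.95 [-2.220e-01  5.300e-02 -3.300e-01 -1.000e-03 -1.188e+00  1.810e-01] [ 0.40839547 -0.28838232  0.26985123] [ 3.14138903e+00  1.10698163e-03 -1.61170618e+00]
[array([-0.17823941, -0.09038888, -0.00996988]), array([ 0.01036777,  0.06365517, -2.34395504])]
```

Emit:
jog_arm --motion '[[[-0.178,-0.09,-0.01,0,0,-2.3,0.06],[-0.178,-0.09,-0.01,0,0,-2.3,0.06],[-0.178,-0.09,-0.01,0,0,-2.3,0.06],[-0.178,-0.09,-0.01,0,0,-2.3,0.06],[-0.178,-0.09,-0.01,0,0,-2.3,0.06],[-0.178,-0.09,-0.01,0,0,-2.3,0.06]]]'

```text
t: 1.55
eef_pos: [0.5059, -0.113, 0.2797]
ee_rot: [3.141, 0.001, -1.569]
force: [-1.1, -0.8, -0.6]
width: 0.0603
```

```bash
cat > look.py <<'E'
import sys
from h import *
n=sys.argv[1]; cn=sys.argv[2] if len(sys.argv)>2 else 'wrist'
s=arm.get_state(); im=optics.grab_frame(cn)[:,:,::-1]
print(s['t'],s['q'].round(3),s['eef_pos'].round(4),s['ee_rot'].round(4),s['force'].round(1),s['width'])
np.save(f'pics/{n}.npy',np.array(list(s['eef_pos'])+list(s['ee_rot'])))
cv2.imwrite(f'pics/{n}.png',im)
E
python3 look.py w1
```

```text
1.55 [ 1.580e-01  8.000e-02 -2.790e-01 -1.000e-03 -1.213e+00 -1.560e-01] [ 0.5059 -0.113   0.2797] [ 3.1406e+00  1.1000e-03 -1.5688e+00] [-1.1 -0.8 -0.6] 0.06025750781729262
```

View pics/w1.png

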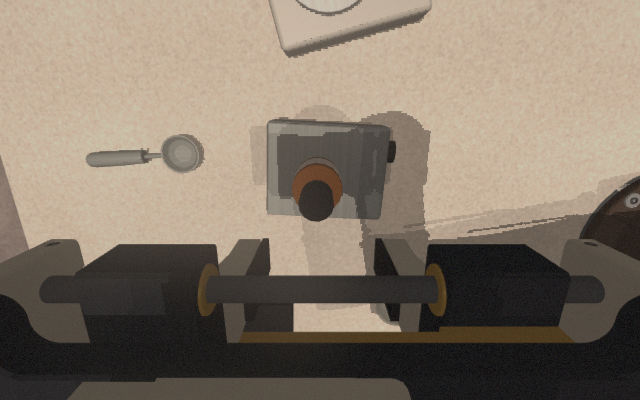

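```bash
python3 - <<'E'
from h import *
c=cam('wrist')
s=arm.get_state(); print('tcp',w2p(c,s['eef_pos']),'tip',w2p(c,s['eef_pos']-[0,0,.022]))
print('cap pred',w2p(c,[.5062,-.1107,.162]), 'cap meas',p2w(c,316,200,.162))
for px in [(267,121),(390,127),(382,219),(267,216)]: print(p2w(c,*px,.05).round(4))
im=cv2.imread('pics/w1.png');cv2.imwrite('pics/w1c.png',cv2.resize(im[100:240,250:410],None,fx=4,fy=4,interpolation=cv2.INTER_CUBIC))
E
```

```text
tcp [322.40474196 273.29522117] tip [322.28282743 253.67355981]
cap pred [321.01092317 207.92659011] cap meas [ 0.51058831 -0.11802598  0.162     ]
[ 0.5695 -0.1815  0.05  ]
[ 0.4249 -0.1745  0.05  ]
[ 0.4277 -0.0592  0.05  ]
[ 0.5759 -0.0635  0.05  ]
```

View pics/w1c.png

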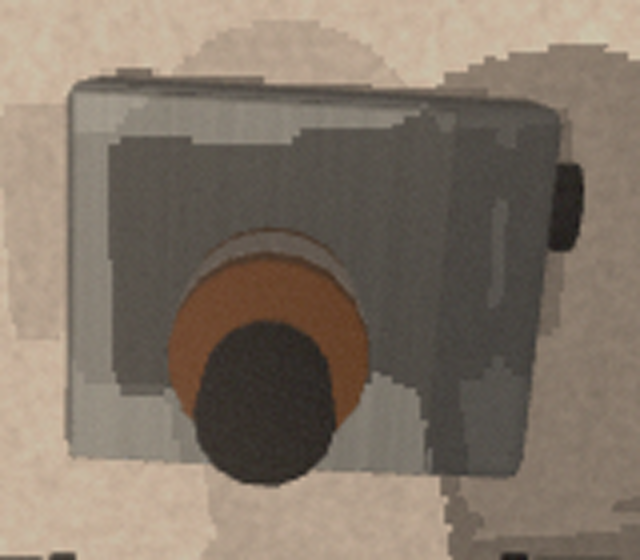

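Emit:
jog_arm --motion '[[[0.0005,-0.0035,0.05,0,0,0,0.06],[0.0005,-0.0035,0.09,0,0,0,0.06],[0.0005,-0.0035,0.115,0,0,0,0.06],[0.0005,-0.0035,0.128,0,0,0,0.06],[0.0005,-0.0035,0.128,0,0,0,0.06]]]' --newtons 25

```text
t: 2.1
eef_pos: [0.5066, -0.1158, 0.1496]
ee_rot: [3.136, 0.001, -1.573]
force: [0.3, 0.0, 1.0]
width: 0.0598
```

```bash
python3 look.py w2
```

```text
2.1 [ 0.152  0.197 -0.459 -0.002 -0.92  -0.153] [ 0.5066 -0.1158  0.1496] [ 3.1362e+00  8.0000e-04 -1.5727e+00] [0.3 0.  1. ] 0.059834481445339475
```

View pics/w2.png

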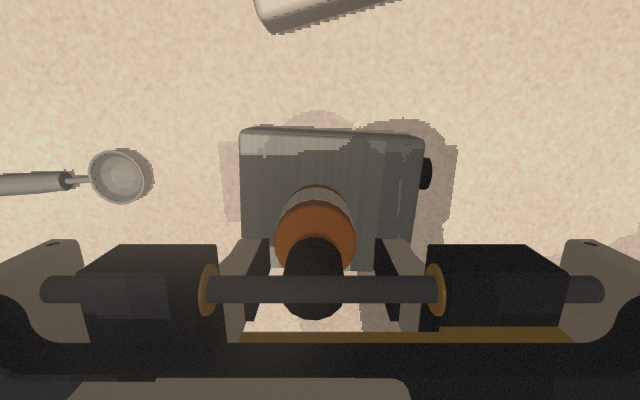

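```bash
python3 - <<'E'
from h import *
c=cam('wrist');s=arm.get_state()
for y in(-.107,-.111,-.115,-.119):
  p=circ(c,.509,y,.162,.016); print(y,p.min(0),p.max(0)); p=circ(c,.509,y,.05,.027); print('   base',p.min(0),p.max(0))
E
```

```text
-0.107 [286.67620001 271.36216684] [352.86774595 328.42032678]
   base [287.98875152 188.99039486] [352.3719142  249.51394438]
-0.111 [286.36772808 263.68836523] [353.09444637 321.67281747]
   base [287.8176412  184.19218738] [352.49982686 245.27916143]
-0.115 [286.05423219 255.88540396] [353.32484732 314.81889744]
   base [287.64493554 179.34780035] [352.62893471 241.00610586]
-0.119 [285.73558858 247.94999448] [353.55904018 307.85602948]
   base [287.47061211 174.45656387] [352.7592546  236.69425645]
```

Emit:
jog_arm --motion '[[[-0.0035,-0.004,0,0,0,0,0.06],[-0.0035,-0.004,0,0,0,0,0.025],[-0.0035,-0.004,0,0,0,0,0.025],[-0.0035,-0.004,0,0,0,0,0.025],[-0.0035,-0.004,0,0,0,0,0.025],[-0.0035,-0.004,0,0,0,0,0.025],[-0.0035,-0.004,0,0,0,0,0.025]]]' --newtons 25

```text
t: 2.85
eef_pos: [0.5117, -0.1121, 0.1514]
ee_rot: [3.139, 0.001, -1.572]
force: [-2.0, 0.6, 3.1]
width: 0.0313
```

```bash
python3 look.py w3; python3 - <<'E'
from h import *
print(toshift([.5095,-.112,.21]),toshift([.61,.153,.25]),toshift([.61,.153,.125]))
E
```

```text
2.85 [ 0.158  0.201 -0.45  -0.001 -0.923 -0.159] [ 0.5117 -0.1121  0.1514] [ 3.1387e+00  6.0000e-04 -1.5720e+00] [-2.   0.6  3.1] 0.03134999466628913
[array([-0.00015761,  0.00239313, -0.05861166])] [array([-0.26530332, -0.09766999, -0.0987411 ])] [array([-0.26522949, -0.09802712,  0.02625837])]
```

View pics/w3.png

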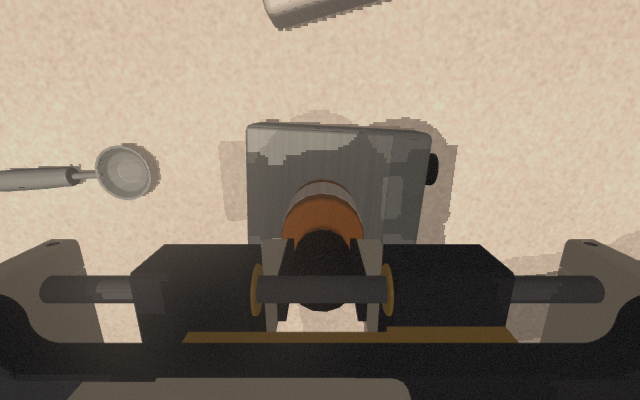

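Emit:
jog_arm --motion '[[[0,0,-0.025,0,0,0,0.025],[0,0,-0.06,0,0,0,0.025],[-0.04,-0.015,-0.085,0,0,0,0.025],[-0.085,-0.032,-0.085,0,0,0,0.025],[-0.13,-0.05,-0.085,0,0,0,0.025],[-0.175,-0.066,-0.085,0,0,0,0.025],[-0.22,-0.083,-0.085,0,0,0,0.025],[-0.25,-0.096,-0.08,0,0,0,0.025]]]'

```text
t: 3.7
eef_pos: [0.6091, 0.1408, 0.2312]
ee_rot: [3.139, 0.001, -1.571]
force: [-0.3, 0.2, -2.5]
width: 0.0317
```

```bash
python3 look.py w4; python3 - <<'E'
from h import *
print(toshift([.61,.153,.15],-np.pi/2))
E
```

```text
3.7 [ 0.538  0.29  -0.127 -0.002 -1.155 -0.537] [0.6091 0.1408 0.2312] [ 3.1395e+00  1.1000e-03 -1.5705e+00] [-0.3  0.2 -2.5] 0.03170756337257714
[array([-9.16214557e-03,  7.12262297e-05,  7.93285029e-02]), array([0.16818321, 0.0607945 , 0.09324108])]
```

View pics/w4.png

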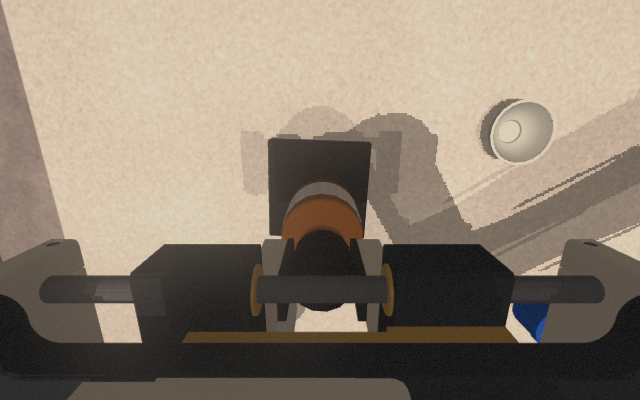

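```bash
python3 - <<'E'
from h import *
c=cam('wrist')
for px in [(268,139),(371,143),(366,235),(270,234)]: print(p2w(c,*px,.015).round(4))
E
```

```text
[0.6714 0.0957 0.015 ]
[0.5535 0.1002 0.015 ]
[0.5544 0.2143 0.015 ]
[0.6749 0.2128 0.015 ]
```

Emit:
jog_arm --motion '[[[-0.008,-0.001,0.035,0,0,0,0.025],[-0.012,-0.001,0.07,0,0,0,0.025],[-0.012,-0.001,0.095,0,0,0,0.025],[-0.012,-0.001,0.108,0,0,0,0.025],[-0.012,-0.001,0.108,0,0,0,0.025]]]'

```text
t: 4.25
eef_pos: [0.6099, 0.1552, 0.1192]
ee_rot: [3.135, -0.001, -1.569]
force: [-0.9, -0.0, -1.6]
width: 0.0314
```

```bash
python3 look.py w5
```

```text
4.25 [ 0.557  0.395 -0.249 -0.003 -0.933 -0.554] [0.6099 0.1552 0.1192] [ 3.1350e+00 -9.0000e-04 -1.5694e+00] [-0.9 -0.  -1.6] 0.03143468343180512
```

View pics/w5.png

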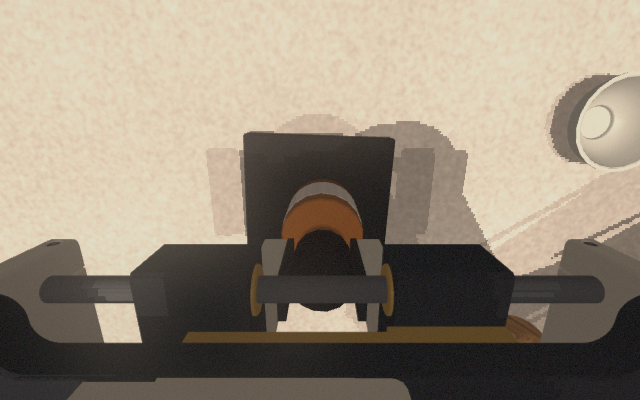

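Emit:
jog_arm --motion '[[[0,-0.002,0.001,0,0,0,0.025],[0,-0.002,0.002,0,0,0,0.025],[0,-0.002,0.002,0,0,0,0.025],[0,-0.002,0.003,0,0,0,0.025],[0,-0.002,0.003,0,0,0,0.025]]]'

```text
t: 4.8
eef_pos: [0.6129, 0.1556, 0.1183]
ee_rot: [3.138, 0.0, -1.569]
force: [0.3, 0.1, -1.1]
width: 0.0311
```

Emit:
jog_arm --motion '[[[0,0,0.001,0,0,0,0.025],[0,0,0.002,0,0,0,0.025],[0,0,0.003,0,0,0,0.025],[0,0,0.003,0,0,0,0.025]]]'

```text
t: 5.2
eef_pos: [0.6131, 0.1556, 0.1164]
ee_rot: [3.139, 0.0, -1.569]
force: [-3.5, -0.6, 7.2]
width: 0.0314
```

Contact (Fz +7 N). Release and rise.

Emit:
jog_arm --motion '[[[0,0,0,0,0,0,0.036],[0,0,0,0,0,0,0.06],[0,0,0,0,0,0,0.06],[0,0,0,0,0,0,0.06],[0,0,-0.03,0,0,0,0.06],[0,0,-0.07,0,0,0,0.06],[0,0,-0.11,0,0,0,0.06]]]'

```text
t: 5.9
eef_pos: [0.6131, 0.1554, 0.2271]
ee_rot: [3.137, -0.001, -1.569]
force: [1.3, 0.3, 0.6]
width: 0.0605
```

```bash
python3 look.py w6; python3 - <<'E'
from h import *
print(toshift([.503,-.334,.30],-np.pi/2), toshift([.51,-.1,.30]))
c=cam('wrist');
for y in(.151,.156,.161):
  p=circ(c,.613,y,.127,.016); print(y,p.min(0),p.max(0))
E
```

```text
5.9 [ 0.555  0.306 -0.114 -0.002 -1.155 -0.552] [0.6131 0.1554 0.2271] [ 3.1374e+00 -5.0000e-04 -1.5688e+00] [1.3 0.3 0.6] 0.06051433589854626
[array([ 0.48960756,  0.11448097, -0.06654159]), array([-0.35112656,  0.14731375,  0.18555831])] [array([ 0.25563229,  0.10672516, -0.06589476])]
0.151 [307.95113978 183.33511922] [345.68013646 219.43450431]
0.156 [308.02011602 189.15737643] [345.53341296 224.84549571]
0.161 [308.08830921 194.91229017] [345.38835875 230.19613265]
```

View pics/w6.png

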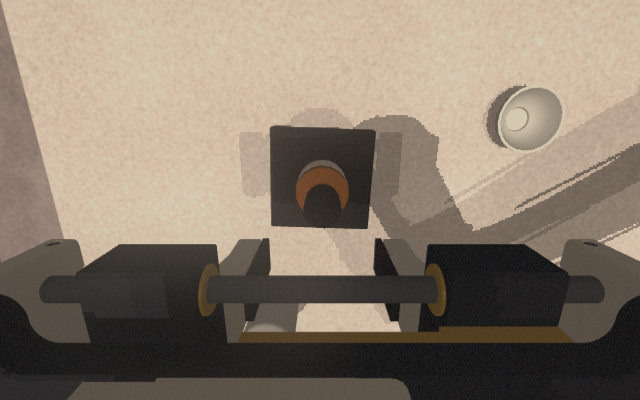

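Emit:
jog_arm --motion '[[[0.05,0.012,-0.04,0,0,-8,0.0876],[0.49,0.114,-0.065,0,0,-60,0.0876],[0.49,0.114,-0.065,0,0,-60,0.0876],[0.49,0.114,-0.065,0,0,-60,0.0876],[0.49,0.114,-0.065,0,0,-60,0.0876],[0.49,0.114,-0.065,0,0,-60,0.0876],[0.49,0.114,-0.065,0,0,-60,0.0876],[0.49,0.114,-0.065,0,0,-60,0.0876]]]'

```text
t: 6.75
eef_pos: [0.5319, -0.2093, 0.2882]
ee_rot: [-3.136, -0.005, -0.515]
force: [0.9, -0.8, 0.7]
width: 0.0876
```

```bash
python3 - <<'E'
from h import *
print(toshift([.503,-.334,.29],-np.pi/2+np.radians(60)))
E
```

```text
[array([ 0.03619957,  0.12277699, -0.00229579]), array([-0.32592085, -0.25809654,  0.50996438])]
```

Emit:
jog_arm --motion '[[[0.036,0.123,-0.002,-0.3,-0.2,0,0.0876],[0.036,0.123,-0.002,-0.3,-0.2,0,0.0876],[0.036,0.123,-0.002,-0.3,-0.2,0,0.0876],[0.036,0.123,-0.002,-0.3,-0.2,0,0.0876]]]'

```text
t: 7.15
eef_pos: [0.5015, -0.3374, 0.2889]
ee_rot: [3.141, -0.0, -0.519]
force: [-0.5, -0.4, 0.3]
width: 0.0877
```

```bash
python3 look.py w7
```

```text
7.15 [-0.269  0.22  -0.089  0.    -1.262  1.321] [ 0.5015 -0.3374  0.2889] [ 3.1414e+00 -2.0000e-04 -5.1870e-01] [-0.5 -0.4  0.3] 0.08765342469052818
```

View pics/w7.png

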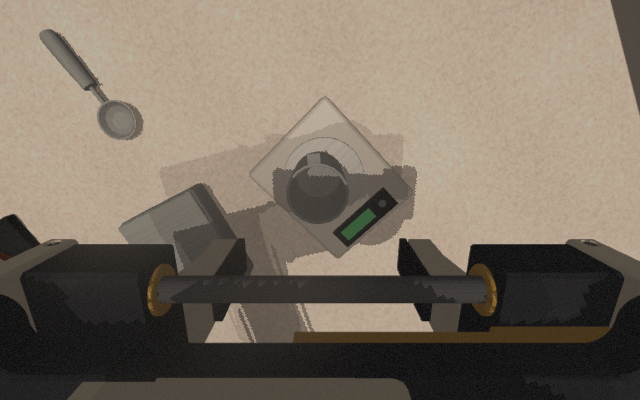

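```bash
python3 - <<'E'
from h import *
im=cv2.imread('pics/w7.png');c=cam('wrist')
k=im[90:270,230:430].copy()
k=cv2.resize(k,None,fx=3.3,fy=3.3,interpolation=cv2.INTER_CUBIC)
def draw(p,col):
    q=((p-[230,90]+.5)*3.3-.5).astype(int); cv2.polylines(k,[q.reshape(-1,1,2)],True,col,1)
draw(circ(c,.5035,-.3345,.15,.03),(0,0,255)); draw(circ(c,.4971,-.3366,.06,.05),(0,255,0)); draw(circ(c,.5035,-.3345,.06,.03),(255,0,0))
cv2.imwrite('pics/w7c.png',k)
E
```

```text
(no output)
```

View pics/w7c.png

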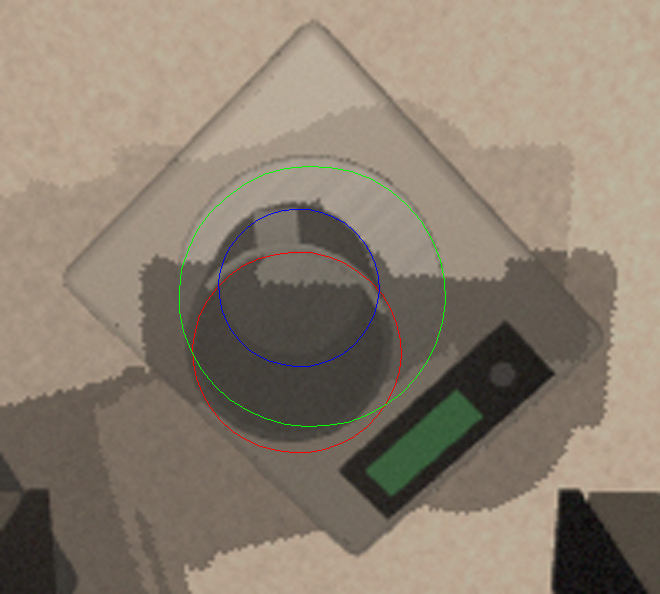

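Emit:
jog_arm --motion '[[[0.004,-0.004,0.04,0,0,0,0.0876],[0.004,-0.004,0.08,0,0,0,0.0876],[0.004,-0.004,0.12,0,0,0,0.0876],[0.004,-0.004,0.15,0,0,0,0.0876],[0.004,-0.004,0.166,0,0,0,0.0876],[0.004,-0.004,0.168,0,0,0,0.0876]]]'

```text
t: 7.8
eef_pos: [0.5063, -0.3328, 0.1184]
ee_rot: [3.141, 0.004, -0.517]
force: [-1.3, 0.2, 0.4]
width: 0.0873
```

```bash
python3 look.py w8
```

```text
7.8 [-2.600e-01  3.610e-01 -3.070e-01 -1.000e-03 -9.070e-01  1.314e+00] [ 0.5063 -0.3328  0.1184] [ 3.1412  0.0042 -0.5172] [-1.3  0.2  0.4] 0.08732136175842424
```

View pics/w8.png

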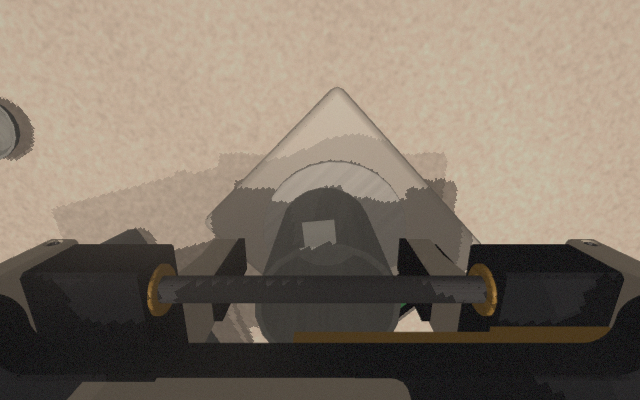

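```bash
python3 - <<'E'
from h import *
c=cam('wrist')
for dx in(-.006,-.003,0,.003,.006):
  x,y=np.array([.5063,-.3328])+dx*np.array([.868,-.496])
  p=circ(c,x,y,.06,.03);q=circ(c,x,y,.15,.03);print(dx,p.min(0),p.max(0),'rim top row',q.min(0),q.max(0))
E
```

```text
-0.006 [279.06664734 197.58191096] [364.10656664 276.03648568] rim top row [249.79738043 261.2013706 ] [392.74767999 381.25846781]
-0.003 [278.89216706 193.30155291] [364.28446075 272.40769412] rim top row [249.29785829 254.25141663] [393.24668157 375.99505662]
0 [278.71623224 188.98409325] [364.46383269 268.74995633] rim top row [248.79128791 247.19661224] [393.75268275 370.66264348]
0.003 [278.53882461 184.62904748] [364.64470098 265.06292458] rim top row [248.27751904 240.03456666] [394.26583185 365.25986257]
0.006 [278.35992562 180.23592264] [364.8270844  261.34624555] rim top row [247.75639715 232.76281588] [394.7862814  359.78531173]
```

Emit:
jog_arm --motion '[[[0.001,0.003,-0.001,0,0,0,0.0876],[0.001,0.003,-0.001,0,0,0,0.07],[0.001,0.003,-0.001,0,0,0,0.055],[0.001,0.003,-0.001,0,0,0,0.055],[0.001,0.003,-0.001,0,0,0,0.055],[0.001,0.003,-0.001,0,0,0,0.055],[0.001,0.003,-0.001,0,0,0,0.055]]]' --newtons 20

```text
t: 8.55
eef_pos: [0.5067, -0.3365, 0.1213]
ee_rot: [3.141, 0.001, -0.517]
force: [-0.8, 0.8, 3.5]
width: 0.0605
```

```bash
python3 look.py w9;  python3 - <<'E'
from h import *
s=arm.get_state();print(toshift([.513,-.120,.2],-np.pi/2+np.radians(60)))
E
```

```text
8.55 [-0.265  0.36  -0.301 -0.    -0.912  1.319] [ 0.5067 -0.3365  0.1213] [ 3.1414e+00  1.5000e-03 -5.1690e-01] [-0.8  0.8  3.5] 0.06049974258155919
[array([-0.10162787, -0.19126238, -0.07861146]), array([0.01457506, 0.08840782, 0.38412983])]
```

View pics/w9.png

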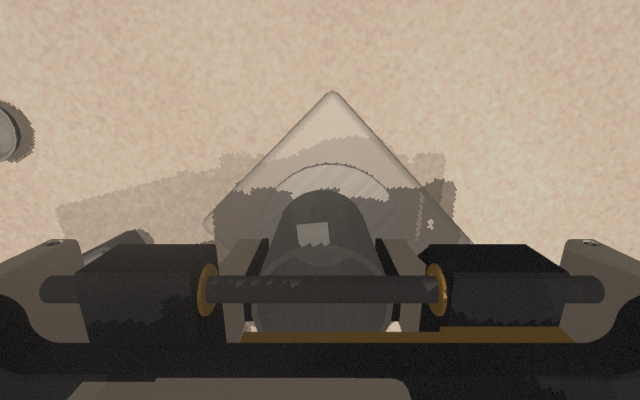

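Emit:
jog_arm --motion '[[[0,0,-0.02,0,0,0,0.055],[0,0,-0.05,0,0,0,0.055],[-0.02,-0.04,-0.07,0,0,0,0.055],[-0.042,-0.08,-0.07,0,0,0,0.055],[-0.064,-0.12,-0.07,0,0,0,0.055],[-0.085,-0.16,-0.065,0,0,0,0.055],[-0.098,-0.186,-0.055,0,0,0,0.055],[-0.102,-0.191,-0.045,0,0,0,0.055]]]'

```text
t: 9.4
eef_pos: [0.5126, -0.1174, 0.1661]
ee_rot: [-3.141, 0.001, -0.514]
force: [0.3, -0.2, -0.9]
width: 0.0601
```

```bash
python3 look.py w10;  python3 - <<'E'
from h import *
s=arm.get_state();print(toshift([.5125,-.119,.115],-np.pi/2+np.radians(60)))
c=cam('wrist')
im=cv2.imread('pics/w10.png')
a=np.radians(-3.0);R=np.array([[np.cos(a),-np.sin(a)],[np.sin(a),np.cos(a)]])
for (w,col) in((.0575,(0,255,0)),):
  q=np.array([w2p(c,[*(R@[sx*w,sy*w]+[.5125,-.119]),.05]) for sx,sy in((1,1),(1,-1),(-1,-1),(-1,1))]); print(q.round())
  cv2.polylines(im,[q.astype(int).reshape(-1,1,2)],True,col,1)
cv2.imwrite('pics/w10o.png',im)
E
```

```text
9.4 [ 0.147  0.187 -0.429 -0.001 -0.956  0.91 ] [ 0.5126 -0.1174  0.1661] [-3.1411e+00  1.2000e-03 -5.1410e-01] [ 0.3 -0.2 -0.9] 0.06014358921137555
[array([0.00177367, 0.00038512, 0.04920364]), array([0.04881674, 0.22436872, 0.5027526 ])]
[[231. 175.]
 [354. 111.]
 [408. 231.]
 [295. 282.]]
```

View pics/w10o.png

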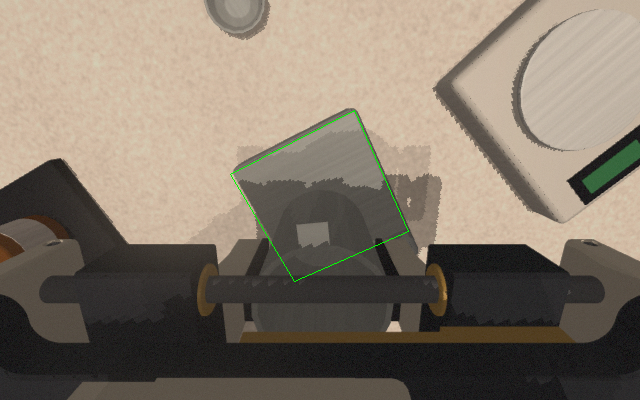

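Emit:
jog_arm --motion '[[[0.001,0,0.02,0,0,0,0.055],[0.001,0,0.036,0,0,0,0.055],[0.001,0,0.046,0,0,0,0.055],[0.001,0,0.05,0,0,0,0.055],[0.001,0,0.05,0,0,0,0.055],[0.001,0,0.051,0,0,0,0.055],[0.001,0,0.052,0,0,0,0.055]]]'

```text
t: 10.15
eef_pos: [0.5125, -0.1185, 0.1129]
ee_rot: [3.141, 0.003, -0.515]
force: [-0.2, -0.7, -1.7]
width: 0.0604
```

Emit:
jog_arm --motion '[[[0,0,0.001,0,0,0,0.055],[0,0,0.002,0,0,0,0.055],[0,0,0.003,0,0,0,0.055],[0,0,0.003,0,0,0,0.055]]]'

```text
t: 10.55
eef_pos: [0.5128, -0.1184, 0.1112]
ee_rot: [-3.141, 0.002, -0.514]
force: [-3.4, 1.8, 10.0]
width: 0.0606
```

Emit:
jog_arm --motion '[[[0,0,0,0,0,0,0.066],[0,0,0,0,0,0,0.0876],[0,0,0,0,0,0,0.0876],[0,0,0,0,0,0,0.0876],[0,0,-0.04,0,0,0,0.0876],[0,0,-0.08,0,0,0,0.0876],[0,0,-0.125,0,0,0,0.0876],[0,0,-0.165,0,0,0,0.0876]]]'

```text
t: 11.35
eef_pos: [0.513, -0.1187, 0.2783]
ee_rot: [-3.141, 0.001, -0.514]
force: [2.0, 0.2, -0.2]
width: 0.0878
```

```bash
python3 look.py w11;  python3 - <<'E'
from h import *
s=arm.get_state();print(toshift([.43,.326,.25],-np.pi/2))
c=cam('wrist')
im=cv2.imread('pics/w11.png')
a=np.radians(-3.0);R=np.array([[np.cos(a),-np.sin(a)],[np.sin(a),np.cos(a)]])
for (w,col) in((.0575,(0,255,0)),):
  q=np.array([w2p(c,[*(R@[sx*w,sy*w]+[.5125,-.119]),.05]) for sx,sy in((1,1),(1,-1),(-1,-1),(-1,1))]); print(q.round())
  cv2.polylines(im,[q.astype(int).reshape(-1,1,2)],True,col,1)
for z,x,y,r in((.14,.5125,-.119,.03),(.05,.5125,-.119,.03),(.06,.499,-.3375,.05)):
  cv2.polylines(im,[circ(c,x,y,z,r).astype(int).reshape(-1,1,2)],True,(0,0,255),1)
cv2.imwrite('pics/w11o.png',im)
E
```

```text
11.35 [ 1.450e-01  9.500e-02 -2.650e-01 -1.000e-03 -1.212e+00  9.120e-01] [ 0.513  -0.1187  0.2783] [-3.1413e+00  1.0000e-03 -5.1430e-01] [ 2.   0.2 -0.2] 0.08780058193067598
[array([-0.29371983, -0.34564333,  0.03436836]), array([-0.43962186, -0.30097418, 60.59172299])]
[[261. 160.]
 [345. 117.]
 [384. 201.]
 [304. 237.]]
```

View pics/w11o.png

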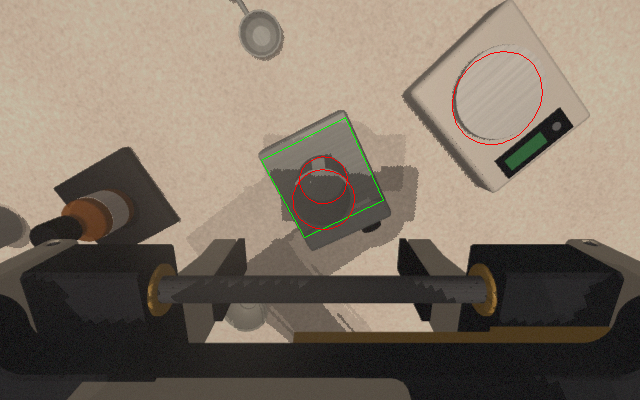

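Emit:
jog_arm --motion '[[[-0.294,-0.346,0.03,0,0,60,0.0876],[-0.294,-0.346,0.03,0,0,60,0.0876],[-0.294,-0.346,0.03,0,0,60,0.0876],[-0.294,-0.346,0.03,0,0,60,0.0876],[-0.294,-0.346,0.03,0,0,60,0.0876],[-0.294,-0.346,0.03,0,0,60,0.0876],[-0.294,-0.346,0.03,0,0,60,0.0876],[-0.294,-0.346,0.03,0,0,60,0.0876]]]'

```text
t: 12.2
eef_pos: [0.4491, 0.2268, 0.2592]
ee_rot: [-3.132, -0.0, -1.56]
force: [1.6, -0.2, 0.3]
width: 0.0878
```

```bash
python3 - <<'E'
from h import *
print(arm.get_state()['q'].round(2),toshift([.43,.326,.25],-np.pi/2))
E
```

```text
[ 0.86  0.06 -0.35  0.01 -1.15 -0.86] [array([-0.09937962,  0.01805818,  0.00900884]), array([-0.52185177, -0.02360925,  0.64092813])]
```

Emit:
jog_arm --motion '[[[-0.099,0.018,0.009,-0.5,0,0.6,0.0876],[-0.099,0.018,0.009,-0.5,0,0.6,0.0876],[-0.099,0.018,0.009,-0.5,0,0.6,0.0876],[-0.099,0.018,0.009,-0.5,0,0.6,0.0876]]]'

```text
t: 12.6
eef_pos: [0.4294, 0.3266, 0.249]
ee_rot: [3.141, -0.002, -1.568]
force: [0.4, 0.2, 0.6]
width: 0.0875
```

```bash
python3 look.py w12;  python3 - <<'E'
from h import *
c=cam('wrist')
im=cv2.imread('pics/w12.png')
for z,x,y,r in((.082,.4294,.3286,.031),(.03,.4294,.3286,.03),(.03,.4296,.3197,.055)):
  cv2.polylines(im,[circ(c,x,y,z,r).astype(int).reshape(-1,1,2)],True,(0,0,255),1)
cv2.imwrite('pics/w12o.png',im)
E
```

```text
12.6 [ 1.014e+00  1.370e-01 -2.850e-01  1.000e-03 -1.151e+00 -1.011e+00] [0.4294 0.3266 0.249 ] [ 3.1410e+00 -1.8000e-03 -1.5678e+00] [0.4 0.2 0.6] 0.08750273407729416
```

View pics/w12o.png

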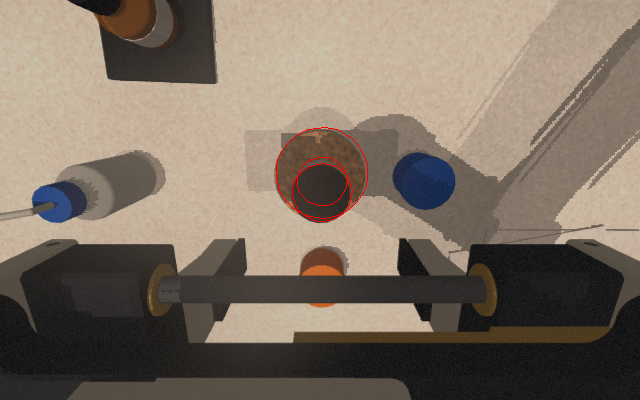

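Emit:
jog_arm --motion '[[[-0.003,-0.001,0.045,0,0,0,0.0876],[-0.003,-0.001,0.09,0,0,0,0.0876],[-0.003,-0.001,0.13,0,0,0,0.0876],[-0.003,-0.001,0.16,0,0,0,0.0876],[-0.003,-0.001,0.173,0,0,0,0.0876],[-0.003,-0.001,0.173,0,0,0,0.0876]]]'

```text
t: 13.25
eef_pos: [0.4303, 0.3257, 0.0746]
ee_rot: [3.139, -0.005, -1.571]
force: [0.3, 0.2, 0.3]
width: 0.0874
```

```bash
python3 look.py w13;  python3 - <<'E'
from h import *
c=cam('wrist')
im=cv2.imread('pics/w13.png')
for z,x,y,r in((.082,.4304,.330,.031),(.03,.4304,.330,.03),(.03,.4305,.3205,.055)):
  cv2.polylines(im,[circ(c,x,y,z,r).astype(int).reshape(-1,1,2)],True,(0,0,255),1)
cv2.imwrite('pics/w13o.png',im)
E
```

```text
13.25 [ 1.011  0.322 -0.499  0.    -0.756 -1.012] [0.4303 0.3257 0.0746] [ 3.1389 -0.0048 -1.5711] [0.3 0.2 0.3] 0.08738316139994287
```

View pics/w13o.png

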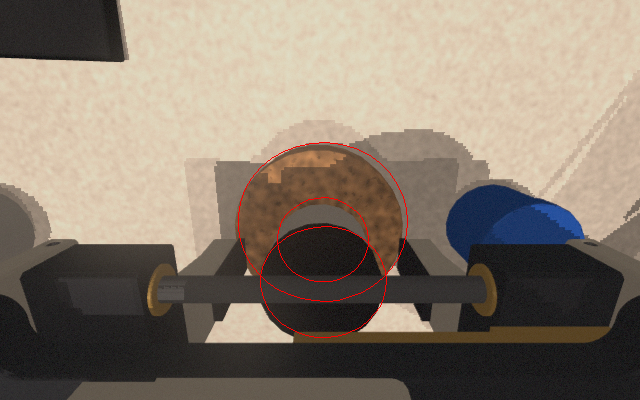

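Emit:
jog_arm --motion '[[[-0.006,-0.001,0,0,0,0,0.0876],[-0.006,-0.001,0,0,0,0,0.0876],[-0.006,-0.001,0,0,0,0,0.07],[-0.006,-0.001,0,0,0,0,0.055],[-0.006,-0.001,0,0,0,0,0.055],[-0.006,-0.001,0,0,0,0,0.055],[-0.006,-0.001,0,0,0,0,0.055],[-0.006,-0.001,0,0,0,0,0.055]]]' --newtons 25

```text
t: 14.1
eef_pos: [0.4319, 0.3328, 0.0762]
ee_rot: [3.141, -0.003, -1.57]
force: [-1.4, -0.2, 3.3]
width: 0.0618
```

```bash
cat > ov.py <<'E'
import sys
from h import *
# ov.py src out  then triples z,x,y,r
s=np.load(f'pics/{sys.argv[1]}.npy'); c=cam('wrist',dict(eef_pos=s[:3],ee_rot=s[3:]))
im=cv2.imread(f'pics/{sys.argv[1]}.png')
for a in sys.argv[2:]:
    z,x,y,r=map(float,a.split(','))
    cv2.polylines(im,[circ(c,x,y,z,r).astype(int).reshape(-1,1,2)],True,(0,0,255),1)
cv2.imwrite(f'pics/{sys.argv[1]}o.png',im)
E
python3 look.py w14; python3 ov.py w14 .03,.431,.3315,.03 .066,.431,.3315,.031 .03,.4305,.322,.055
```

```text
14.1 [ 1.016e+00  3.260e-01 -4.870e-01  1.000e-03 -7.610e-01 -1.017e+00] [0.4319 0.3328 0.0762] [ 3.1405e+00 -2.9000e-03 -1.5704e+00] [-1.4 -0.2  3.3] 0.061763734759494406
```

View pics/w14o.png

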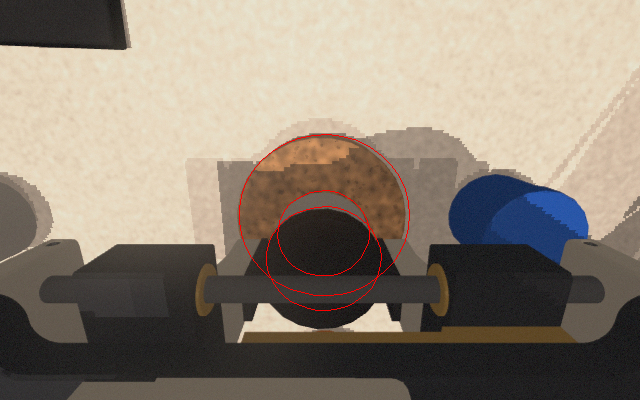

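Emit:
jog_arm --motion '[[[0,0,-0.02,0,0,0,0.055],[0,0,-0.06,0,0,0,0.055],[0,0,-0.1,0,0,0,0.055],[0.03,-0.003,-0.14,0,0,0,0.055],[0.075,-0.008,-0.16,0,0,0,0.055],[0.12,-0.013,-0.16,0,0,0,0.055],[0.165,-0.018,-0.16,0,0,0,0.055],[0.21,-0.022,-0.16,0,0,0,0.055]]]'

```text
t: 14.95
eef_pos: [0.4538, 0.1216, 0.2368]
ee_rot: [3.141, -0.003, -1.57]
force: [0.4, 0.6, -1.6]
width: 0.0617
```

```bash
python3 - <<'E'
from h import *
print(toshift([.50,-.3365,.2],-np.pi/2),arm.get_state()['width'])
E
```

```text
[array([ 0.45806966, -0.04585051,  0.03792544]), array([ 0.05167274, -0.14434795,  0.05068825])] 0.06166795336631518
```

Emit:
jog_arm --motion '[[[0.045,-0.005,0,0,0,0,0.055],[0.09,-0.01,0,0,0,0,0.055],[0.135,-0.014,0,0,0,0,0.055],[0.18,-0.018,0,0,0,0,0.055],[0.225,-0.022,0,0,0,0,0.055],[0.27,-0.027,0,0,0,0,0.055],[0.315,-0.032,0,0,0,0,0.055],[0.36,-0.036,0,0,0,0,0.055]]]'

```text
t: 15.75
eef_pos: [0.4899, -0.2402, 0.2374]
ee_rot: [3.14, -0.002, -1.57]
force: [1.7, -0.2, -1.5]
width: 0.0614
```

```bash
python3 look.py w15; python3 - <<'E'
from h import *
print(toshift([.50,-.3365,.16],-np.pi/2))
E
python3 ov.py w15 .06,.50,-.338,.05
```

```text
15.75 [-0.095  0.154 -0.293  0.003 -1.125  0.095] [ 0.4899 -0.2402  0.2374] [ 3.1405e+00 -2.3000e-03 -1.5700e+00] [ 1.7 -0.2 -1.5] 0.06141758203488016
[array([ 0.09093756, -0.01013646,  0.07733722]), array([ 0.12881457, -0.24190433, -0.05898965])]
```

View pics/w15o.png

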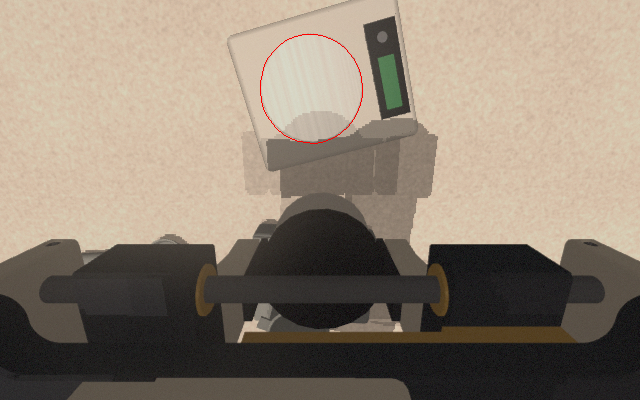

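```bash
python3 - <<'E'
import cv2
im=cv2.imread('pics/w15o.png');k=cv2.resize(im[0:180,215:425],None,fx=3.3,fy=3.3,interpolation=cv2.INTER_CUBIC);k=cv2.convertScaleAbs(k,alpha=1.6,beta=-130);cv2.imwrite('pics/w15c.png',k)
E
```

```text
(no output)
```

View pics/w15c.png

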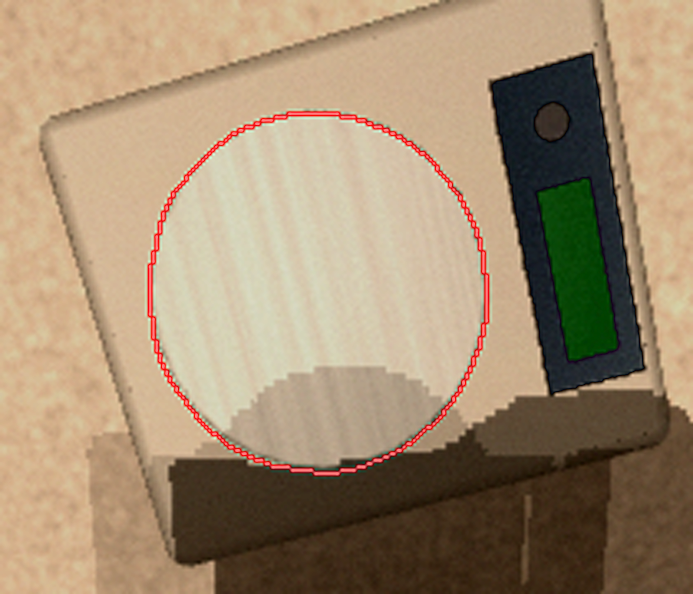

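Emit:
jog_arm --motion '[[[0.045,-0.005,0,0,0,0,0.055],[0.08,-0.01,0.02,0,0,0,0.055],[0.095,-0.01,0.055,0,0,0,0.055],[0.097,-0.01,0.09,0,0,0,0.055],[0.097,-0.01,0.115,0,0,0,0.055],[0.097,-0.01,0.126,0,0,0,0.055],[0.097,-0.01,0.126,0,0,0,0.055]]]'

```text
t: 16.5
eef_pos: [0.4988, -0.3424, 0.1097]
ee_rot: [3.136, -0.003, -1.572]
force: [0.1, -0.2, -0.5]
width: 0.061
```

```bash
python3 look.py w16; python3 ov.py w16 .06,.50,-.338,.05 .06,.50,-.338,.03;python3 - <<'E'
from h import *
print(toshift([.4995,-.3365,.1062],-np.pi/2))
E
```

```text
16.5 [-0.276  0.368 -0.322  0.006 -0.885  0.271] [ 0.4988 -0.3424  0.1097] [ 3.1361e+00 -3.1000e-03 -1.5719e+00] [ 0.1 -0.2 -0.5] 0.06097806095931246
[array([-0.00623949,  0.00031843,  0.00512192]), array([ 0.17957537, -0.24367772, -0.03201782])]
```

View pics/w16o.png

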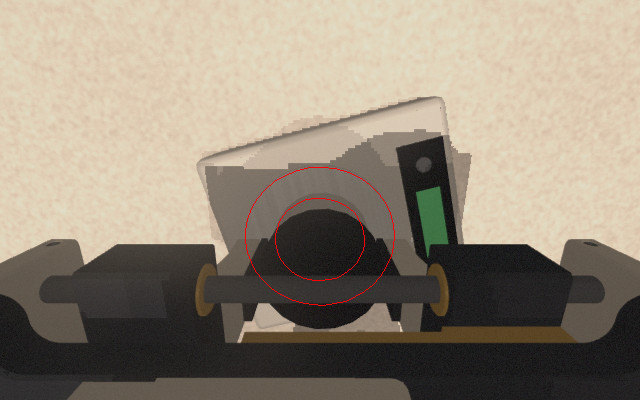

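Emit:
jog_arm --motion '[[[-0.005,0,-0.001,0,0,0,0.055],[-0.005,0,0,0,0,0,0.055],[-0.005,0,0,0,0,0,0.055]]]'

```text
t: 16.85
eef_pos: [0.5005, -0.3375, 0.1126]
ee_rot: [3.141, -0.005, -1.571]
force: [-0.1, 1.0, -0.1]
width: 0.0614
```

```bash
python3 look.py w17; python3 ov.py w17 .06,.50,-.338,.05 .06,.50,-.338,.03;python3 - <<'E'
from h import *
print(toshift([.4995,-.3365,.1062],-np.pi/2))
E
```

```text
16.85 [-0.267  0.361 -0.326  0.006 -0.884  0.263] [ 0.5005 -0.3375  0.1126] [ 3.1405 -0.0048 -1.5707] [-0.1  1.  -0.1] 0.061423520435947766
[array([-0.00111266,  0.00084843,  0.00618861]), array([ 0.08079149, -0.2707267 , -0.00272037])]
```

View pics/w17o.png

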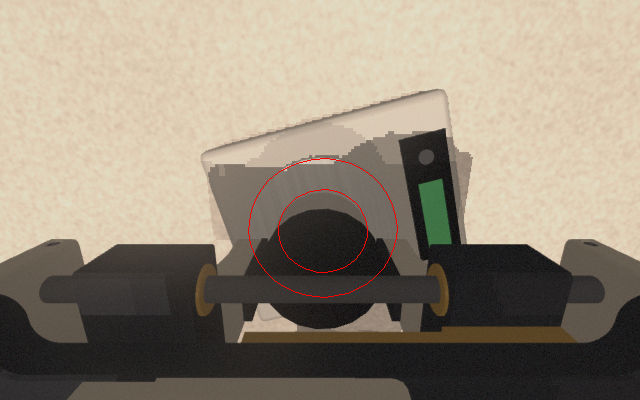

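Emit:
jog_arm --motion '[[[-0.001,0.001,0.002,0,-0.2,0,0.055],[-0.001,0.001,0.004,0,-0.2,0,0.055],[-0.001,0.001,0.005,0,-0.2,0,0.055],[-0.001,0.001,0.005,0,-0.2,0,0.055]]]'

```text
t: 17.3
eef_pos: [0.4991, -0.3366, 0.1071]
ee_rot: [3.14, -0.001, -1.571]
force: [0.4, -0.3, -1.6]
width: 0.0616
```

Emit:
jog_arm --motion '[[[0,0,0.001,0,0,0,0.055],[0,0,0.002,0,0,0,0.055],[0,0,0.002,0,0,0,0.055]]]'

```text
t: 17.6
eef_pos: [0.4992, -0.3367, 0.1062]
ee_rot: [3.14, -0.002, -1.571]
force: [-2.0, 3.2, 8.0]
width: 0.0615
```

Contact. Release, rise.

Emit:
jog_arm --motion '[[[0,0,0,0,0,0,0.066],[0,0,0,0,0,0,0.0876],[0,0,0,0,0,0,0.0876],[0,0,0,0,0,0,0.0876],[0,0,-0.04,0,0,0,0.0876],[0,0,-0.08,0,0,0,0.0876],[0,0,-0.12,0,0,0,0.0876],[0,0,-0.16,0,0,0,0.0876]]]'

```text
t: 18.4
eef_pos: [0.4992, -0.3364, 0.2677]
ee_rot: [3.14, -0.002, -1.571]
force: [0.2, -0.6, 0.2]
width: 0.0875
```

```bash
python3 look.py w18; python3 ov.py w18 .06,.50,-.338,.05 .112,.50,-.338,.031;python3 - <<'E'
from h import *
print(toshift([.613,.156,.26],-np.pi/2))
E
```

```text
18.4 [-0.267  0.228 -0.127  0.002 -1.217  0.267] [ 0.4992 -0.3364  0.2677] [ 3.1398e+00 -1.5000e-03 -1.5706e+00] [ 0.2 -0.6  0.2] 0.08754587222381487
[array([-0.49408572, -0.11185684,  0.01290143]), array([-0.39522944, -0.39716277,  0.07030336])]
```

View pics/w18o.png

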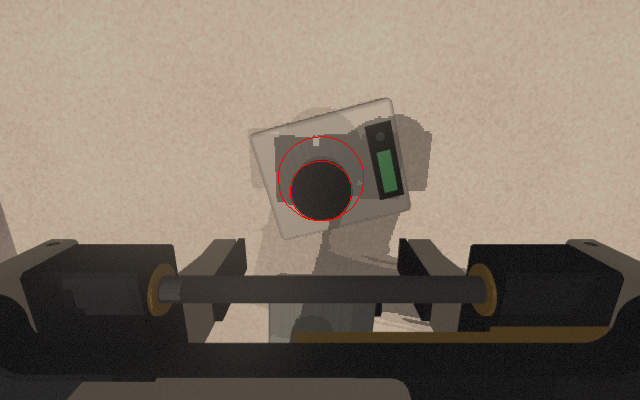

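Emit:
jog_arm --motion '[[[-0.494,-0.112,0.01,0,0,0,0.06],[-0.494,-0.112,0.01,0,0,0,0.06],[-0.494,-0.112,0.01,0,0,0,0.06],[-0.494,-0.112,0.01,0,0,0,0.06],[-0.494,-0.112,0.01,0,0,0,0.06],[-0.494,-0.112,0.01,0,0,0,0.06],[-0.494,-0.112,0.01,0,0,0,0.06],[-0.494,-0.112,0.01,0,0,0,0.06]]]'

```text
t: 19.25
eef_pos: [0.5895, 0.0554, 0.2635]
ee_rot: [-3.134, -0.007, -1.569]
force: [0.5, -0.7, -0.1]
width: 0.0602
```

```bash
python3 - <<'E'
from h import *
print(toshift([.613,.156,.22],-np.pi/2))
E
```

```text
[array([-0.10081719, -0.02331609,  0.04297612]), array([-0.41271206, -0.39188177,  0.08202745])]
```

Emit:
jog_arm --motion '[[[-0.101,-0.023,0.02,-0.4,-0.4,0,0.06],[-0.101,-0.023,0.03,-0.4,-0.4,0,0.06],[-0.101,-0.023,0.04,-0.4,-0.4,0,0.06],[-0.101,-0.023,0.04,-0.4,-0.4,0,0.06],[-0.101,-0.023,0.04,-0.4,-0.4,0,0.06]]]'

```text
t: 19.75
eef_pos: [0.6124, 0.1558, 0.2225]
ee_rot: [3.141, -0.001, -1.569]
force: [-0.0, -0.2, 0.2]
width: 0.0602
```

```bash
python3 look.py w19; python3 ov.py w19 .127,.613,.1555,.016 .015,.613,.1555,.027;python3 - <<'E'
from h import *
print(toshift([.613,.1555,.1165],-np.pi/2))
E
```

```text
19.75 [ 0.558  0.306 -0.125  0.    -1.14  -0.556] [0.6124 0.1558 0.2225] [ 3.1408e+00 -8.0000e-04 -1.5689e+00] [-0.  -0.2  0.2] 0.060150202721830144
[array([-0.00014575, -0.00025122,  0.10679608]), array([-0.01871492, -0.01268853,  0.06031425])]
```

View pics/w19o.png

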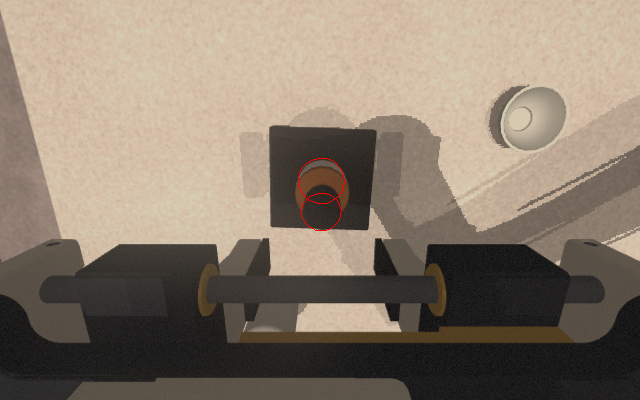

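Emit:
jog_arm --motion '[[[0,0,0.04,0,0,0,0.06],[0,0,0.075,0,0,0,0.06],[0,0,0.097,0,0,0,0.06],[0,0,0.105,0,0,0,0.06],[0,0,0.105,0,0,0,0.06],[0,0,0.105,0,0,0,0.04],[0,0,0.105,0,0,0,0.025],[0,0,0.105,0,0,0,0.025]]]' --newtons 25

```text
t: 20.6
eef_pos: [0.6134, 0.1556, 0.1198]
ee_rot: [-3.139, 0.001, -1.57]
force: [0.3, 0.3, 1.0]
width: 0.0415
```

Emit:
jog_arm --motion '[[[0,0,0,0,0,0,0.025],[0,0,0,0,0,0,0.025],[0,0,0,0,0,0,0.025]]]'

```text
t: 20.9
eef_pos: [0.6137, 0.1558, 0.1205]
ee_rot: [-3.138, 0.001, -1.569]
force: [-0.8, 0.2, 4.2]
width: 0.0316
```

```bash
python3 look.py w20; python3 ov.py w20 .127,.613,.1555,.016 .015,.613,.1555,.027;python3 - <<'E'
from h import *
print(toshift([.4305,.322,.14],-np.pi/2))
E
```

```text
20.9 [ 0.557  0.394 -0.249  0.001 -0.924 -0.556] [0.6137 0.1558 0.1205] [-3.1382e+00  1.2000e-03 -1.5693e+00] [-0.8  0.2  4.2] 0.031625692054048755
[array([-0.16648508,  0.18293607, -0.019931  ]), array([-0.1929427 ,  0.06698681,  0.08214619])]
```

View pics/w20o.png

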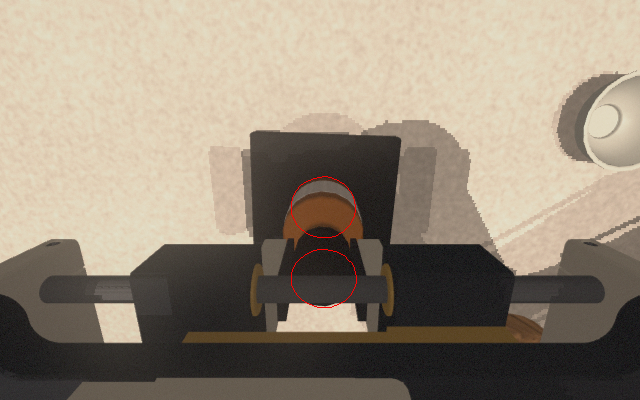

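Emit:
jog_arm --motion '[[[0,0,-0.02,0,0,0,0.025],[0,0,-0.06,0,0,0,0.025],[-0.02,0.022,-0.1,0,0,0,0.025],[-0.05,0.055,-0.1,0,0,0,0.025],[-0.08,0.088,-0.1,0,0,0,0.025],[-0.11,0.121,-0.1,0,0,0,0.025],[-0.14,0.154,-0.095,0,0,0,0.025],[-0.158,0.174,-0.08,0,0,0,0.025]]]'

```text
t: 21.75
eef_pos: [0.4376, 0.3155, 0.201]
ee_rot: [-3.137, 0.004, -1.568]
force: [0.9, 0.5, -1.1]
width: 0.031
```

Emit:
jog_arm --motion '[[[-0.004,0.004,0,0,0,0,0.025],[-0.004,0.004,0,0,0,0,0.025]]]'

```text
t: 21.95
eef_pos: [0.4329, 0.3201, 0.201]
ee_rot: [-3.137, 0.003, -1.566]
force: [0.3, 0.2, -0.7]
width: 0.0315
```

```bash
python3 look.py w21; python3 ov.py w21 .03,.4305,.322,.055 .03,.4305,.322,.027;python3 - <<'E'
from h import *
print(toshift([.4305,.322,.14],-np.pi/2))
E
```

```text
21.95 [ 1.002  0.169 -0.363  0.003 -1.034 -0.999] [0.4329 0.3201 0.201 ] [-3.1370e+00  3.1000e-03 -1.5656e+00] [ 0.3  0.2 -0.7] 0.03145419586960779
[array([-0.00212621,  0.00352815,  0.06122934]), array([-0.28717652,  0.19100026,  0.24039333])]
```

View pics/w21o.png

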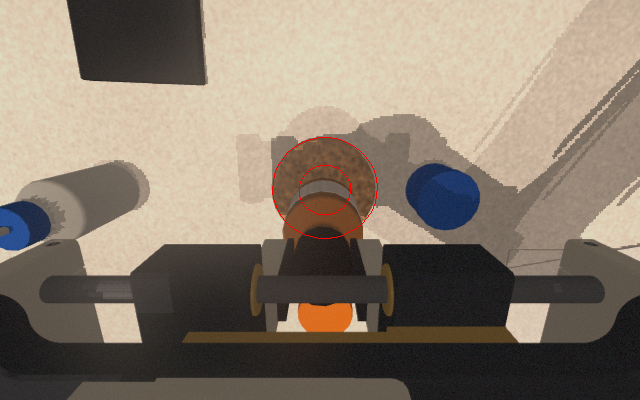

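Emit:
jog_arm --motion '[[[-0.002,0.002,0.025,-0.3,0.2,0,0.025],[-0.002,0.002,0.045,-0.3,0.2,0,0.025],[-0.002,0.002,0.055,-0.3,0.2,0,0.025],[-0.002,0.002,0.06,-0.3,0.2,0,0.025],[-0.002,0.002,0.06,-0.3,0.2,0,0.025],[-0.002,0.002,0.06,-0.3,0.2,0,0.025]]]'

```text
t: 22.6
eef_pos: [0.4327, 0.3221, 0.142]
ee_rot: [-3.141, 0.001, -1.567]
force: [-0.3, 0.3, -2.2]
width: 0.0314
```

```bash
python3 look.py w22; python3 ov.py w22 .03,.431,.322,.055 .03,.431,.322,.027
```

```text
22.6 [ 1.004  0.233 -0.432  0.    -0.905 -1.   ] [0.4327 0.3221 0.142 ] [-3.1410e+00  6.0000e-04 -1.5669e+00] [-0.3  0.3 -2.2] 0.03143151698519055
```

View pics/w22o.png

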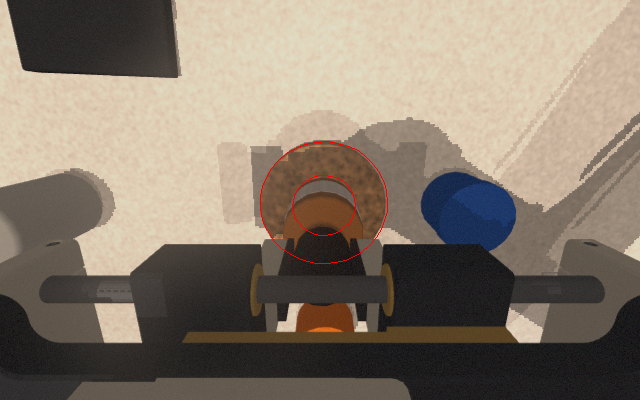

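Emit:
jog_arm --motion '[[[0,0.001,0.002,0,0,0,0.025],[0,0.001,0.004,0,0,0,0.025],[0,0.001,0.005,0,0,0,0.025],[0,0.001,0.005,0,0,0,0.025]]]'

```text
t: 23.05
eef_pos: [0.4315, 0.3221, 0.1371]
ee_rot: [-3.141, 0.001, -1.567]
force: [0.0, -1.0, -1.3]
width: 0.0314
```

Emit:
jog_arm --motion '[[[0,0,0.001,0,0,0,0.025],[0,0,0.002,0,0,0,0.025],[0,0,0.003,0,0,0,0.025],[0,0,0.003,0,0,0,0.025]]]'

```text
t: 23.45
eef_pos: [0.4317, 0.3225, 0.1355]
ee_rot: [-3.14, 0.002, -1.566]
force: [-3.8, -1.5, 11.5]
width: 0.0314
```

Emit:
jog_arm --motion '[[[0,0,0,0,0,0,0.036],[0,0,0,0,0,0,0.06],[0,0,0,0,0,0,0.06],[0,0,0,0,0,0,0.06],[0,0,-0.03,0,0,0,0.06],[0,0,-0.07,0,0,0,0.06],[0,0,-0.11,0,0,0,0.06],[0,0,-0.12,0,0,0,0.06]]]'

```text
t: 24.25
eef_pos: [0.433, 0.3237, 0.2602]
ee_rot: [-3.135, 0.006, -1.565]
force: [0.4, -0.2, -0.5]
width: 0.06
```

```bash
python3 look.py w23; python3 ov.py w23 .03,.431,.322,.055 .03,.431,.322,.027 .142,.431,.322,.016; python3 look.py t23 top; python3 look.py s23 scene
```

```text
24.25 [ 1.006  0.124 -0.274  0.002 -1.163 -1.001] [0.433  0.3237 0.2602] [-3.1351  0.0064 -1.5653] [ 0.4 -0.2 -0.5] 0.05996917440916708
24.3 [ 1.006  0.125 -0.275  0.002 -1.163 -1.001] [0.4328 0.3236 0.2597] [-3.1356  0.0064 -1.5656] [0.3 0.4 1.4] 0.05995226408868697
24.35 [ 1.006e+00  1.260e-01 -2.780e-01  1.000e-03 -1.160e+00 -1.001e+00] [0.4321 0.3231 0.2574] [-3.1376  0.0048 -1.5659] [ 0.5 -0.  -0.5] 0.06013212302991443
```

View pics/w23o.png

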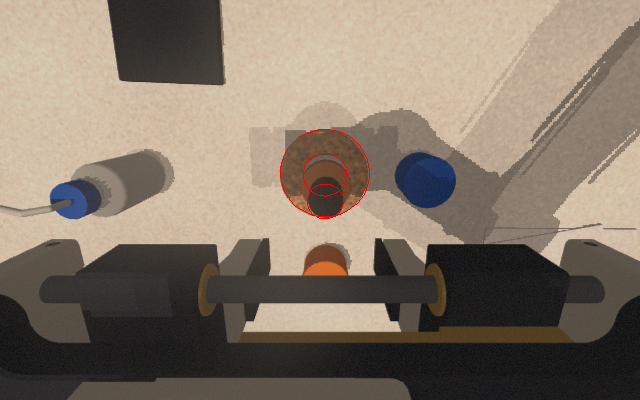

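View pics/t23.png

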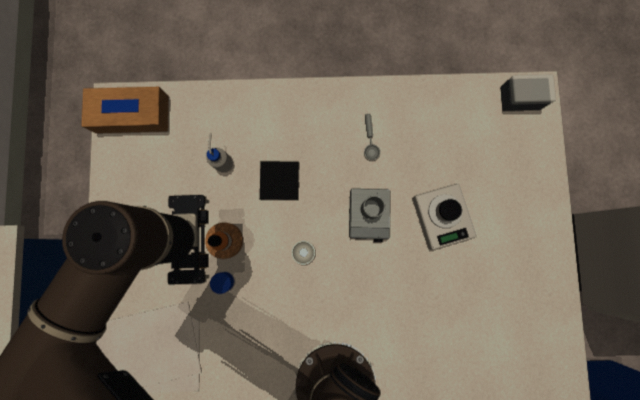

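View pics/s23.png

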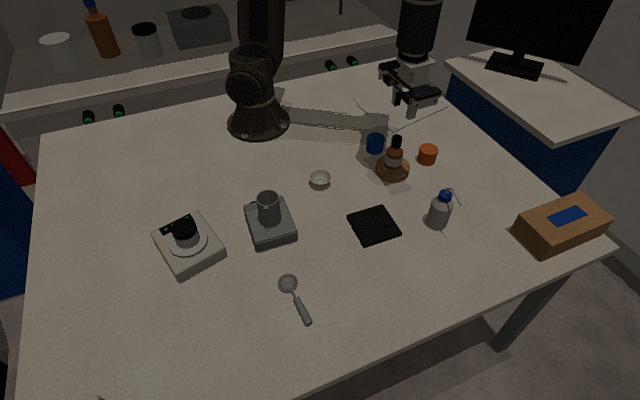

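Emit:
jog_arm --motion '[[[0,0,-0.03,0,0,0,0.06],[0,0,-0.03,0,0,0,0.06],[0,0,-0.03,0,0,0,0.06],[0,0,-0.03,0,0,0,0.06],[0,0,-0.03,0,0,0,0.06]]]'

```text
t: 24.9
eef_pos: [0.431, 0.3219, 0.2841]
ee_rot: [-3.141, 0.001, -1.566]
force: [-0.4, 0.5, 0.2]
width: 0.0601
```

```bash
python3 look.py t24 top; python3 - <<'E'
from h import *
c=cam('top');im=cv2.imread('pics/t24.png');a=cv2.imread('pics/top0.png')
def crop(im,x0,y0,cs):
  k=cv2.resize(im[y0:y0+90,x0:x0+100],None,fx=4,fy=4,interpolation=cv2.INTER_CUBIC)
  for x,y,z,r,col in cs:
    q=((circ(c,x,y,z,r)-[x0,y0]+.5)*4-.5).astype(int);cv2.polylines(k,[q.reshape(-1,1,2)],True,col,1)
  return k
R=(0,0,255);G=(0,255,0)
A=crop(im,345,170,[(.5125,-.119,.14,.03,R)]);B=crop(im,400,170,[(.4985,-.3375,.06,.05,G),(.4985,-.3375,.112,.031,R)])
C=crop(im,175,200,[(.430,.3205,.03,.055,G),(.430,.3205,.142,.016,R)])
cv2.imwrite('pics/fin.png',cv2.resize(np.hstack([A,B,C]),(798,240)))
d=cv2.absdiff(im,a).max(2)
for n,x,y in(('wash',218,158),('dish',304,253),('spoon',370,137)): print(n,d[y-12:y+12,x-12:x+12].mean())
E
```

```text
24.9 [ 1.006  0.11  -0.235 -0.    -1.225 -1.001] [0.431  0.3219 0.2841] [-3.1413e+00  8.0000e-04 -1.5663e+00] [-0.4  0.5  0.2] 0.06007234513732971
wash 9.074652777777779
dish 12.29861111111111
spoon 12.446180555555555
```

View pics/fin.png

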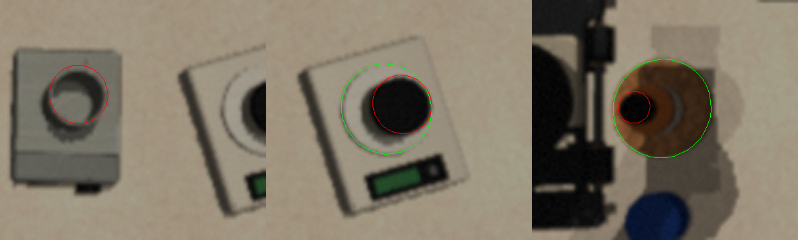

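```bash
python3 -c "
from station import arm
print(arm.job_done())"
```

```text
the job is handed in; nothing more can be done
None
```

The job is handed in at 24.9 s on the robot's clock. All three vessels stand upright on their stations, and none touched the bare worktop.

- **Order:** I parked the bottle on the black pad. Then I moved the beaker to the stirrer, the jar to the balance pan, and the bottle to the cork stand.
- **Setting down:** Each vessel was lowered slowly to light contact before release. The tool force read about 7–12 N at contact.
- **Last checks:** In the final wrist and top pictures each vessel lies within about 3 mm of its station's middle. The gripper was clear of everything.
- **Bystanders:** The wash bottle, dish, spoon and the blue and orange jars look unmoved by eye. The picture-difference check on the first three was inconclusive: it gave 9–12 grey levels, which I put down to a change in overall brightness.
- **Disagreement:** The top and wrist cameras differed by up to 4 mm in places. I averaged them or favoured the close wrist view.

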